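# Load the indexing slide and hold it at its notch

### The job

Lay the small pine offcut flat into the empty pocket of the carriage on the indexing slide and let go of it; then grip the carriage by its upright black post and slide it along the rail, away from the end where it starts, until you feel the sprung ball drop into the notch. Stop there and finish while still holding the post, with the ball in the notch, the carriage still and the offcut lying in its pocket. Leave the white cup, the tape measure and the bigger offcut where they are.

Things in the scene. Friction and masses are not known exactly. Their poses are not given: they have to be found in the camera images.
- block: Small pine offcut, 38 x 75 x 19 mm (its x, y, z), lying on the bench; origin at the centre of its underside, long side along its y. 60 g.
- slide_rail: Indexing slide, fixed to the bench: aluminium base 110 mm (x) by 420 mm (y), two dark runners (tops 22 mm up), 36 mm high dark blocks at both ends. Origin at the centre of its underside; the carriage travels along the rail's +y. A strip with one notch is hidden under a lip on the back (+x) face; the notch's place differs at every start.
- carriage (a joint): Travel of the aluminium carriage (92 x 170 mm plate, centre at rail y = -0.11 + travel) along the rail's +y, m: 0 to 0.2 between end stops; starts at 0 to 0.03, stays where left. Friction about 1.2 N, damping 4 N per m/s. Its only notch lies somewhere from 0.09 to 0.16. Near it: a pull forward over the last 6 mm, growing to about 7 N, then just past the middle up to about 10 N of resistance.
- ball (a joint): How far the 16 mm sprung ball in the carriage's housing behind the rail stands out, m: about 0.0004 on the plain strip, about 0.0043 in the notch; over 0.003 counts as in it (carriage within about 2 mm of its middle). The ball centres the carriage; over about 11 N on the post drives it out again, and it can be drawn back. The reading is noisy: average it.
- pocket (a point): Centre of the pocket's floor on the carriage (32 mm above the bench), axes parallel to the rail's, moves with the carriage. Pocket 47 mm (x) by 86 mm (y) inside; dark lips, 8 mm high and 6 mm thick, at the four corners only: the long sides are open over the middle 58 mm, so fingers may straddle the offcut there. The offcut's 75 mm side goes along y.
- grip (a point): Centre of the top of the carriage's upright black post, 87 mm above the bench; axes parallel to the rail's, moves with the carriage. Post 26 mm (x) by 16 mm (y), 55 mm tall above the carriage plate, wider at its foot; 31 mm of free space between it and the pocket's lips. The top of the loaded offcut is 51 mm above the bench.
- white_cup: White open cup, 68 mm across, 56 mm high, a bystander; origin at the centre of its underside.
- tape_measure: Tape measure, 39 x 82 x 66 mm, a bystander; origin at the centre of its underside.
- big_offcut: Bigger pine offcut, 62 x 110 x 38 mm, a bystander; origin at the centre of its underside.
Things that resemble listed ones, but are neither listed nor needed, are in the scene too. Several things have the shape of the block; the one meant has the colours described above.

How it is judged:
By the outcome, as a careful person would: the job done as asked, in the order asked, and still so for the second after the job is handed in, while the arm keeps its last pose, push and grip.
It also fails if it takes over 61 s, if anything falls off the work surface, if the arm or the gripper's body presses on something with over 40 N, if the wrist force passes 120 N, or if a joint passes its speed limit or range.

### The arm

A 7-joint arm with a two-finger parallel gripper is mounted at the origin on the work surface; the furniture and walls round the work are solid. World frame = base frame: x ahead of the robot, y to its left, z up, the work surface at z = 0. Lengths are in m, angles in rad, forces in N, time in s.
With the tool pointing down it reaches from about 0.425 to 0.8 m from the base axis. Payload 8.3 kg.
Tool frame: the origin (TCP) lies on the centre line of the jaws, within the pads' length; the fingertips stand 17 mm ahead of it and the grasp point (between the pads) lies 2 mm behind it; z points along the fingers, y is the line along which they close (so a half turn about z gives the same grasp; the last joint's range is limited). The gripper opens to 85 mm and grips with 20 to 120 N. Pads are 22 mm wide; open, the fingers measure 114 mm over their backs; the gripper's body (76 mm by 85 mm) begins 54 mm behind the grasp point. The pads swing forward as they close: fully open they stand 13 mm farther back than shut.
Start: joints at [-1.393, 0.383, 0.016, 1.37, -0.006, 1.388, -0.046], TCP at [0.149, 0.607, 0.248] pointing down, gripper open.
Joint ranges: [-2.95, 2.95], [-0.25, 2.06], [-1.52, 1.56], [0.18, 2.33], [-1.44, 4.58], [0.02, 2.06], [-3.01, 3.01]. Speed limits (rad/s): [2.39, 2.39, 3.01, 3.01, 3.14, 3.14, 3.14].

### API

Orientations are given as [roll, pitch, yaw] about the fixed x, y, z axes, in that order (R = Rz(yaw) Ry(pitch) Rx(roll)).
In Python, from rig import sensors, eyes, job gives the robot as it stands.
- The arm moves only by the tool carry_out, never from a script. Its argument "deltas" is a list of rows, each a list of 3 entries, a list of its own where there are three numbers: the opening, from 0 (shut) to 1 (fully open), then the shift along the tool's x, y, z each as a share of 100 cm, from -1 to 1, then the turn about the tool's z as a share of 45 degrees, from -1 to 1. A call has 1 to 8 rows; each row shifts and turns the commanded pose from where the row before left it, along the tool's axes as they then stand; what a row does not reach is not made up. A row lasts 1/12 s, in which the tool goes at most 41.7 mm and 7.16 degrees, less where a joint would pass 70% of its speed; a pose out of reach is approached as far as the arm can. A call with a number of a shift or a turn outside -1 to 1 is refused whole. A call with a gripper value outside its range is refused whole. The fingers move at their own pace and stop on an object; the grip force is fixed at half the most. Time passes only in rows, so rows that do not move let the fingers close. It gives the time, the measured TCP pose, the force, the opening and the grip force at its end, in the units of the state.
- sensors.get_state(): the state, without advancing time (a new reading comes with each control period).
- eyes.read_camera(name): name is "scene" or "top"; returns a dict with "img" (480x640x3 uint8, red, green, blue), "depth" (480x640 float32, m along the optical axis (not along the pixel's ray), 0 where there is no reading), "fx", "fy", "cx", "cy" (pixels), "k1" (the pictures are not rectified: a ray, as slopes to the right and down, at radius r is drawn at 1 + k1 r^2 times it, then the intrinsics apply), "rvec" (rotation vector, rad) and "tvec" (3), from world to camera coordinates, as OpenCV has them. Camera axes: x right, y down, z forward; pixel columns grow to the right and rows downward; lengths in m; the calibration is good to about 2 mm. A picture is of the moment at which its call begins.
- job.hand_in(): hands the job in; it is judged then, once.
The state is a dict: "time": time; "q": joint angles; "dq": joint speeds; "effort": joint torques, N m; "tcp_pos": TCP position; "ee_rot": TCP orientation; "force": force on the tool from outside, world axes, zero at the start; "wrist_torque": the same for the moment, N m; "finger_gap": opening from 0.0 (shut) to 1.0 (fully open); "finger_force": force on a finger pad.
Only numpy, scipy, OpenCV 4.12 (cv2) and the standard library are available. Lean on these libraries where they do the work, as an engineer would, in place of code of your own. Each camera call takes 0.05 s, during which the arm holds its last target. There are 200 camera calls.

## Working session

There is one attempt and no reset: what is moved stays moved. The work goes in short steps, Python scripts to look and compute and a tool call to move; the robot and the scene stay as the last step left them, time stands still between calls to the robot, and variables do not carry over. Pictures are saved under pics/ and viewed, at most 10 in all, crops included, and the job is handed in when it is done.

Besides the shell and the picture viewer there is one more tool, called after ">>>" in YAML: its name, and indented under it one key for each argument. carry_out: Moves the arm, as the interface text tells. Shift numbers are shares of 100 cm and turn numbers shares of 45 degrees, none past 1 either way. Its arguments: {"type":"object","properties":{"deltas":{"type":"array","items":{"type":"array"}}},"required":["deltas"]}

```bash
mkdir -p pics; ls
cat > h.py <<'E'
import numpy as np, cv2
from rig import sensors, eyes, job
def cam(n):
    c=eyes.read_camera(n); c['R']=cv2.Rodrigues(np.array(c['rvec'],float))[0]; c['t']=np.array(c['tvec'],float).ravel(); return c
def rays(c,uv):
    # slopes from pixels (undistort r*(1+k1 r^2))
    K=np.array([[c['fx'],0,c['cx']],[0,c['fy'],c['cy']],[0,0,1.]])
    return cv2.undistortPoints(np.array(uv,float).reshape(-1,1,2),K,np.array([c['k1'],0,0,0,0.])).reshape(-1,2)
def world(c,uv,z=None):
    uv=np.array(uv,float).reshape(-1,2); s=rays(c,uv); d=np.c_[s,np.ones(len(s))]
    o=-c['R'].T@c['t']
    if z is None:
        dep=np.array([c['depth'][int(round(v)),int(round(u))] for u,v in uv])
        return (d*dep[:,None]-c['t'])@c['R']
    w=d@c['R']; return o+w*((z-o[2])/w[:,2])[:,None]
def cloud(c):
    v,u=np.mgrid[0:480,0:640]; uv=np.c_[u.ravel(),v.ravel()]
    s=rays(c,uv); d=np.c_[s,np.ones(len(s))]*c['depth'].ravel()[:,None]
    return ((d-c['t'])@c['R']).reshape(480,640,3)
def proj(c,p):
    return cv2.projectPoints(np.array(p,float).reshape(-1,3),np.array(c['rvec'],float),c['t'],np.array([[c['fx'],0,c['cx']],[0,c['fy'],c['cy']],[0,0,1.]]),np.array([c['k1'],0,0,0,0.]))[0].reshape(-1,2)
def save(n,img): cv2.imwrite('pics/'+n,img[:,:,::-1])
E
python3 - <<'E'
from h import *
for n in ('scene','top'):
    c=cam(n); save(n+'1.png',c['img']); print(n,-c['R'].T@c['t'],c['fx'],c['k1'])
print(sensors.get_state())
E
```

```text
pics
scene [-0.08811204 -0.65506372  0.96309393] 583.1122425161475 -0.040675602291213656
top [0.33050206 0.18131125 1.34884161] 576.1752488058769 -0.15539974357454978
{'time': 0.1, 'q': array([-1.39289035,  0.38416808,  0.01636431,  1.37107596, -0.00626732,
        1.38815779, -0.04653027]), 'dq': array([ 8.30225055e-04, -8.97283246e-04,  9.82442933e-04, -2.07815094e-03,
       -2.18353946e-04, -6.78815896e-05, -3.18825052e-04]), 'effort': array([ 3.13998360e-03, -6.29125643e+01,  8.47676676e-01, -3.72768295e+01,
        1.68429455e-02,  1.03586554e-02, -3.17844388e-05]), 'tcp_pos': array([0.14892046, 0.60656542, 0.24735783]), 'ee_rot': array([-3.13983410e+00,  5.36940055e-05,  2.90083561e+00]), 'force': array([0.27309709, 0.60788239, 0.34829402]), 'wrist_torque': array([ 0.03466571, -0.02271084,  0.00217499]), 'finger_force': 0.0, 'finger_gap': 1.0007510134976674}
```

View pics/scene1.png

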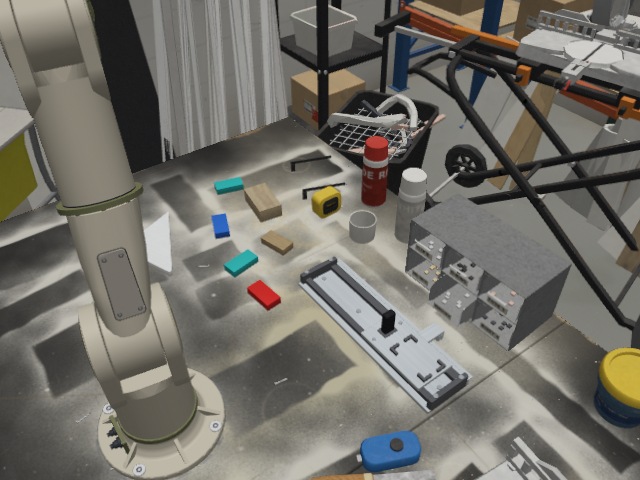

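View pics/top1.png

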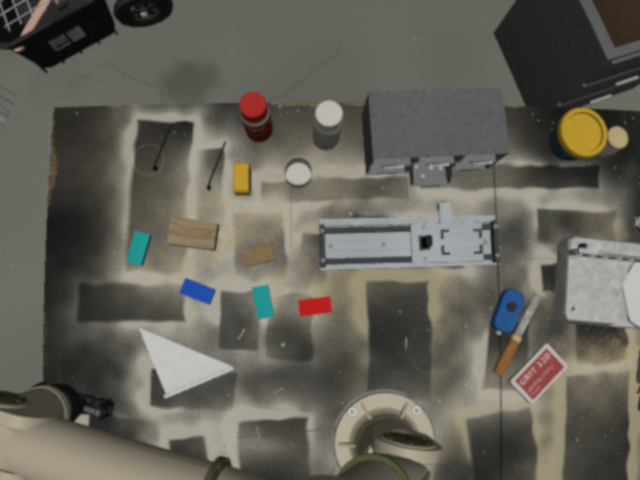

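The scene view shows the pine pieces at (277,242) (small) and (263,201) (bigger), with the rail running from (320,270) to (450,390) and its post at (388,320). The top view shows the small pine at (257,254), the bigger pine at (193,233), the rail from x 320 to 497 at y≈243, the post at (426,242) and the pocket at about (462,241).

Block-shaped candidates in the top view are teal (138,248), blue (197,291), teal (262,302), red (315,306) and pine (257,254). Only the last is pine-coloured and small. I'll confirm it in a crop.

Run:
```python
from h import *
S=cam('scene');T=cam('top')
a=cv2.resize(T['img'][195:285,220:340],None,fx=4,fy=4,interpolation=2); b=cv2.resize(S['img'][215:265,247:307],None,fx=6,fy=6,interpolation=2)
d=cv2.resize(T['img'][195:285,310:510],None,fx=4,fy=4,interpolation=2)
im=np.zeros((360+200*0+360,800,3),np.uint8); im=np.zeros((600,800,3),np.uint8)
im[:240,:320]=cv2.resize(a,(320,240)); im[:240,400:688]=cv2.resize(b,(288,240)); im[240:600]=d
save('crop1.png',im)
for n,c,roi in (('top',T,(235,280,240,268)),('scene',S,(255,300,225,258))):
    P=cloud(c); u0,u1,v0,v1=roi
    p=P[v0:v1,u0:u1].reshape(-1,3); m=p[:,2]>0.011
    q=p[m]; r=cv2.minAreaRect((q[:,:2]*1000).astype(np.float32))
    print(n,m.sum(),'bench z',np.median(p[p[:,2]<.008][:,2]),'top z',np.percentile(q[:,2],[25,50,75,90]),'rect',r)
    # color: brownness
    I=c['img'][v0:v1,u0:u1].astype(int)
    P[:,:,2]; q=P.reshape(-1,3)
    # rail region clouds
    box=(q[:,0]>.3)&(q[:,0]<.7)&(q[:,1]<.35)&(q[:,1]>-.25)
    for lo,hi in ((.028,.036),(.078,.095)):
        s=q[box&(q[:,2]>lo)&(q[:,2]<hi)]; s=s[(s[:,0]<.6)]
        print(lo,len(s),s.mean(0) if len(s) else '',np.percentile(s,[2,98],axis=0) if len(s) else '')
    print()
```

```text
top 541 bench z 0.0003063920712564093 top z [0.01685212 0.01876075 0.0205734  0.02258471] rect ((383.196533203125, 259.6724853515625), (170.6776885986328, 80.85717010498047), 30.732027053833008)
0.028 2552 [ 0.46739217 -0.12820588  0.0321238 ] [[ 0.41531431 -0.22718671  0.02836409]
 [ 0.54934422  0.14554504  0.03571599]]
0.078 91 [ 0.46137769 -0.09549684  0.08577084] [[ 0.44628259 -0.10416951  0.07876476]
 [ 0.49531614 -0.08722531  0.09233776]]

scene 395 bench z -0.0001868874650005865 top z [0.01639668 0.01798855 0.0195762  0.02094238] rect ((162.09048461914062, -152.19671630859375), (1119.741943359375, 89.91230773925781), 58.9564094543457)
0.028 3149 [ 0.46754919 -0.13798283  0.0322523 ] [[ 0.4160726  -0.23606082  0.02854612]
 [ 0.57596762  0.14372431  0.0356718 ]]
0.078 104 [ 0.45860241 -0.1005576   0.08479236] [[ 0.44727881 -0.10756292  0.07847763]
 [ 0.47266369 -0.09144462  0.08910256]]
```

View pics/crop1.png

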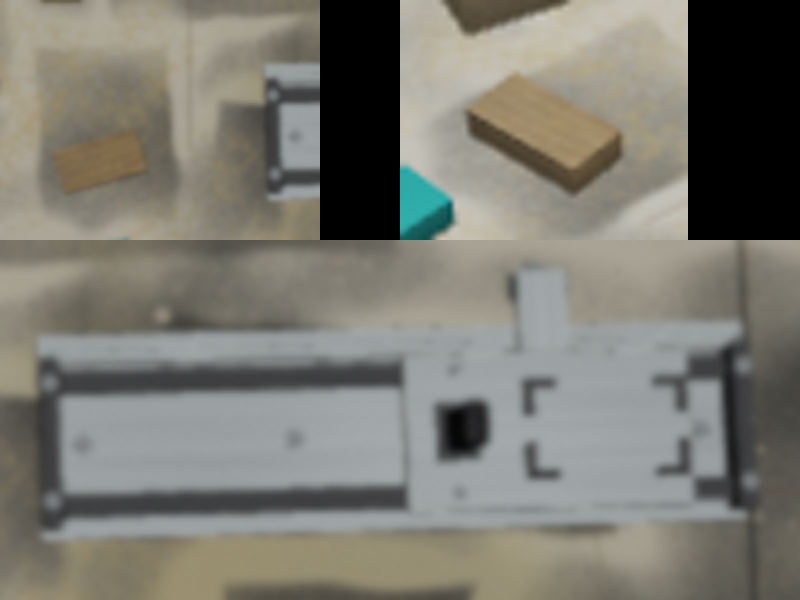

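The crop confirms the small pine block, which is wood-coloured and flat, unlike its teal neighbour. It also shows the pocket's four corner lips at crop (525–687, 380–475) and the post at about (462,430). Next I need an enlarged scene view of the slide for the second set of points.

Run:
```python
from h import *
S=cam('scene')
save('crop2.png',cv2.resize(S['img'][300:412,350:480],None,fx=5,fy=5,interpolation=cv2.INTER_CUBIC))
```

```text
(no output)
```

View pics/crop2.png

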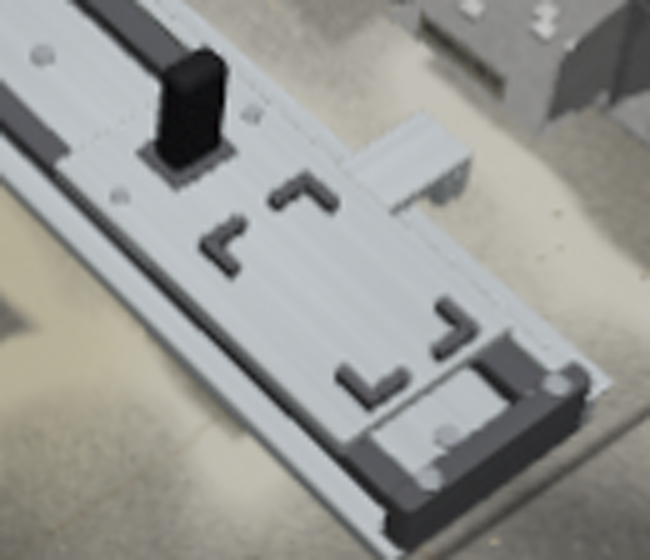

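```bash
cat > fit.py <<'E'
from h import *
from scipy.optimize import least_squares
S=cam('scene');T=cam('top')
def un(p,s,o): return (np.array(p,float)+.5)/s-.5+np.array(o)
bt=un([(53,153),(135,129),(147,171),(66,193)],320/120,(220,195))
bs=un([(67,113),(117,73),(222,133),(174,172)],4.8,(247,215))
lt=un([(525,140),(527,235),(687,138),(688,232)],4,(310,195))
ls=un([(305,170),(202,243),(477,325),(372,405)],5,(350,300))
# block: top-view corner order: left-up, right-up, right-low, left-low ; up=+x, left=+y
def model(p,hx,hy,sg):
    c,s=np.cos(p[3]),np.sin(p[3]); return np.array([[p[0]+c*a*hx-s*b*hy,p[1]+s*a*hx+c*b*hy,p[2]] for a,b in sg])
def fit(pt,ps,hx,hy,sgt,sgs,p0,nm):
    ft=lambda p:(proj(T,model(p,hx,hy,sgt))-pt).ravel(); fs=lambda p:(proj(S,model(p,hx,hy,sgs))-ps).ravel()
    for n,f in (('both',lambda p:np.r_[ft(p),fs(p)]),('top',lambda p:np.r_[ft(p),(p[2]-p0[2])*1e4]),('scene',lambda p:np.r_[fs(p),(p[2]-p0[2])*1e4])):
        r=least_squares(f,p0,x_scale=[.01,.01,.01,.1]); print(nm,n,r.x.round(4),'yawdeg',np.degrees(r.x[3]).round(2),'rms',np.sqrt(np.mean(r.fun**2)).round(2))
w=world(T,bt,.019).mean(0)
fit(bt,bs,.019,.0375,[(1,1),(1,-1),(-1,-1),(-1,1)],[(-1,1),(1,1),(1,-1),(-1,-1)],[w[0],w[1],.019,.25],'block')
w=world(T,lt,.04).mean(0)
sg=[(1,1),(-1,1),(1,-1),(-1,-1)]
fit(lt,ls,.0295,.049,sg,sg,[w[0],w[1],.04,.0],'lips')
# post top center from scene
print('post scene',world(S,un([(195,68)],5,(350,300)),.087))
# rail edges (top view)
print('rail',world(T,un([(40,100),(742,82),(40,298),(755,278)],4,(310,195)),.01))
for n,c in (('s',S),('t',T)):
    P=cloud(c).reshape(-1,3); I=c['img'].reshape(-1,3)
    m=(P[:,0]>.42)&(P[:,0]<.5)&(P[:,1]>-.13)&(P[:,1]<-.07)&(P[:,2]>.08)&(P[:,2]<.1)
    print('post',n,m.sum(),np.median(P[m],0),P[m].min(0),P[m].max(0))
E
python3 fit.py
```

```text
block both [0.4341 0.2895 0.0169 0.2738] yawdeg 15.69 rms 0.73
block top [0.4321 0.2902 0.019  0.2777] yawdeg 15.91 rms 0.32
block scene [0.4352 0.2865 0.019  0.2664] yawdeg 15.26 rms 0.23
lips both [ 0.4627 -0.1845  0.0377  0.02  ] yawdeg 1.15 rms 0.86
lips top [ 0.4607 -0.1829  0.04    0.004 ] yawdeg 0.23 rms 0.64
lips scene [ 0.4627 -0.186   0.04    0.0324] yawdeg 1.86 rms 0.57
post scene [[ 0.46044888 -0.09838823  0.087     ]]
rail [[ 0.51588306  0.14519663  0.01      ]
 [ 0.52619491 -0.27669551  0.01      ]
 [ 0.39975605  0.14596677  0.01      ]
 [ 0.40832019 -0.28014612  0.01      ]]
post s 92 [ 0.4593458  -0.10091551  0.08493897] [ 0.44718339 -0.10724959  0.08041933] [ 0.47366856 -0.08914359  0.09218294]
post t 85 [ 0.45899641 -0.09546747  0.08580405] [ 0.44597743 -0.10375249  0.08021381] [ 0.47058232 -0.0869469   0.09447836]
```

```bash
cat > go.py <<'E'
import sys; from h import *
# usage: go.py x y z yawdeg -> shift in tool axes (shares of 1 m) at current yaw, turn in shares of 45deg
s=sensors.get_state(); p=s['tcp_pos']; y=s['ee_rot'][2]
x=[float(v) for v in sys.argv[1:5]]; d=np.array(x[:3])-p
for n,a in (('now',y),('afterturn',np.radians(x[3]))):
    print(n,'shift',np.round([np.cos(a)*d[0]+np.sin(a)*d[1],np.sin(a)*d[0]-np.cos(a)*d[1],-d[2]],4))
t=(x[3]-np.degrees(y)+90)%180-90
print('turn',round(-t/45,4),'pose',p.round(4),np.degrees(s['ee_rot']).round(2),'F',s['force'].round(2),s['finger_gap'],s['q'].round(2),s['time'])
E
python3 go.py .434 .2885 .2 105.5
```

```text
now shift [-0.3527 -0.2412  0.048 ]
afterturn shift [-0.3829  0.1896  0.048 ]
turn 1.349 pose [0.149  0.6069 0.248 ] [-179.97   -0.    166.2 ] F [-0.02  0.5   0.67] 0.9973300636590864 [-1.39  0.38  0.02  1.37 -0.01  1.39 -0.05] 0.35
```

>>> carry_out:
  deltas:
    - [0.65,[0,0,0],0.15]
    - [0.65,[0,0,0],0.15]
    - [0.65,[0,0,0],0.15]
    - [0.65,[0,0,0],0.15]
    - [0.65,[0,0,0],0.15]
    - [0.65,[0,0,0],0.15]
    - [0.65,[0,0,0],0.15]
    - [0.65,[0,0,0],0.15]

```text
time: 1.02
tcp_pos: [0.149, 0.6069, 0.2482]
ee_rot: [-3.141, 0.0, 1.953]
force: [0.2, -0.5, 0.9]
finger_gap: 0.651
finger_force: 0.0
```

```bash
python3 go.py .434 .2885 .15 105.5
```

```text
now shift [-0.4017  0.1458  0.0982]
afterturn shift [-0.383   0.1895  0.0982]
turn 0.1416 pose [0.149  0.6069 0.2482] [-1.7999e+02  1.0000e-02  1.1187e+02] F [ 0.16 -0.55  0.93] 0.6507893408164781 [-1.5   0.38  0.17  1.38 -0.06  1.39 -0.95] 1.0167
```

>>> carry_out:
  deltas:
    - [0.65,[0,0,0],0.1416]
    - [0.65,[-0.028,0.014,0.006],0]
    - [0.65,[-0.028,0.014,0.006],0]
    - [0.65,[-0.028,0.014,0.006],0]
    - [0.65,[-0.028,0.014,0.006],0]
    - [0.65,[-0.028,0.014,0.006],0]
    - [0.65,[-0.028,0.014,0.006],0]
    - [0.65,[-0.028,0.014,0.006],0]

```text
time: 1.68
tcp_pos: [0.2976, 0.4439, 0.2062]
ee_rot: [3.141, -0.0, 1.847]
force: [1.6, 0.8, -0.4]
finger_gap: 0.648
finger_force: 0.0
```

>>> carry_out:
  deltas:
    - [0.65,[-0.028,0.014,0.006],0]
    - [0.65,[-0.028,0.014,0.006],0]
    - [0.65,[-0.028,0.014,0.006],0]
    - [0.65,[-0.028,0.014,0.006],0]
    - [0.65,[-0.028,0.014,0.006],0]
    - [0.65,[-0.028,0.014,0.006],0]
    - [0.65,[-0.019,0.0075,0.006],0]
    - [0.65,[0,0,0],0]

```text
time: 2.35
tcp_pos: [0.4387, 0.2848, 0.1635]
ee_rot: [-3.141, 0.003, 1.839]
force: [0.3, -0.1, -0.5]
finger_gap: 0.652
finger_force: 0.0
```

```bash
python3 go.py .434 .2885 .06 105.5
python3 - <<'E'
from h import *
S=cam('scene');T=cam('top')
a=cv2.resize(S['img'][180:280,220:340],(480,400),interpolation=2); 
b=cv2.resize(T['img'][210:310,200:300],(320,320),interpolation=2); im=np.zeros((400,800,3),np.uint8); im[:,:480]=a; im[:320,480:]=b
save('pre.png',im)
E
```

```text
now shift [ 0.0048 -0.0036  0.1035]
afterturn shift [ 0.0048 -0.0036  0.1035]
turn -0.0024 pose [0.4387 0.2848 0.1635] [-1.7998e+02  1.5000e-01  1.0539e+02] F [ 0.33 -0.12 -0.47] 0.6520021659768455 [-1.    0.23  0.42  1.79 -0.1   1.15 -0.28] 2.35
```

View pics/pre.png

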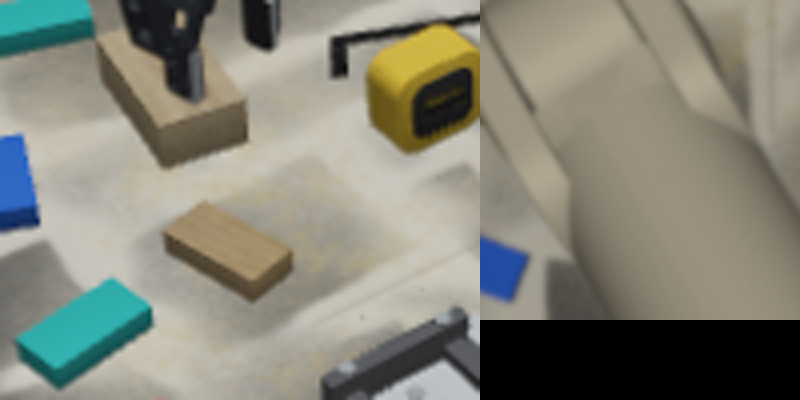

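The scene crop shows the jaws in the air above the block (crop (228,252)), with the fingers at about (185,90) and (262,40). The top camera is blocked by the arm. I'll descend.

>>> carry_out:
  deltas:
    - [0.65,[0.0048,-0.0036,0.025],0]
    - [0.65,[0,0,0.03],0]
    - [0.65,[0,0,0.03],0]
    - [0.65,[0,0,0.0185],0]
    - [0.65,[0,0,0.015],0]
    - [0.65,[0,0,0.01],0]
    - [0.65,[0,0,0.005],0]
    - [0.65,[0,0,0],0]

```text
time: 3.12
tcp_pos: [0.4302, 0.2945, 0.0302]
ee_rot: [-3.14, 0.0, 1.849]
force: [-0.6, 0.5, 0.9]
finger_gap: 0.649
finger_force: 0.0
```

```bash
python3 go.py .434 .2885 .020 105.5
python3 - <<'E'
from h import *
S=cam('scene')
save('low.png',cv2.resize(S['img'][205:275,235:325],(720,560),interpolation=2))
E
```

```text
now shift [-0.0068  0.002   0.0102]
afterturn shift [-0.0068  0.0021  0.0102]
turn 0.0092 pose [0.4302 0.2945 0.0302] [-1.7993e+02  1.0000e-02  1.0592e+02] F [-0.55  0.5   0.94] 0.6488199815606758 [-0.97  0.4   0.37  1.91 -0.19  0.86 -0.22] 3.1167
```

View pics/low.png

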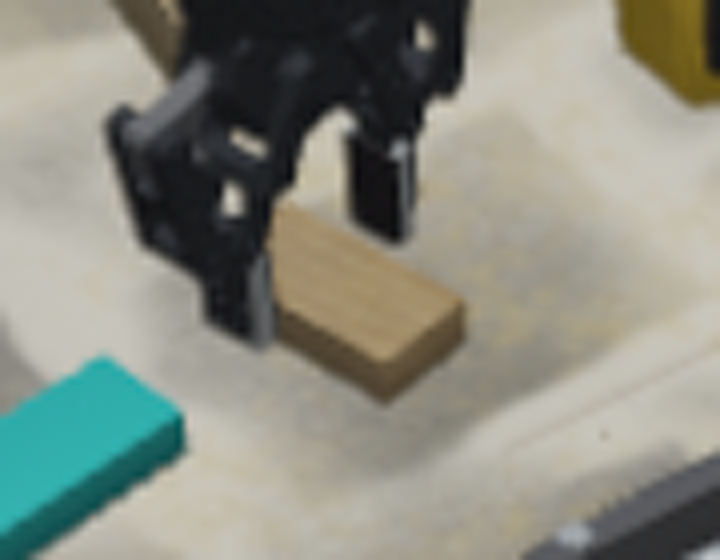

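The crop shows the jaws straddling the block, with one finger at (240,310) and the other at (380,200). They sit a few mm off along the block's length, so I'll correct that, go down and close.

>>> carry_out:
  deltas:
    - [0.65,[-0.0068,0.002,0],0.009]
    - [0.65,[0,0,0.006],0]
    - [0.65,[0,0,0.004],0]
    - [0.65,[0,0,0],0]
    - [0.3,[0,0,0],0]
    - [0.2,[0,0,0],0]
    - [0.2,[0,0,0],0]
    - [0.2,[0,0,0],0]

```text
time: 3.83
tcp_pos: [0.435, 0.2881, 0.0211]
ee_rot: [3.141, -0.0, 1.84]
force: [0.7, -0.7, 3.5]
finger_gap: 0.426
finger_force: 61.0
```

>>> carry_out:
  deltas:
    - [0.2,[0,0,0],0]
    - [0.2,[0,0,0],0]
    - [0.2,[0,0,0],0]
    - [0.2,[0,0,0],0]

```text
time: 4.17
tcp_pos: [0.435, 0.2881, 0.0211]
ee_rot: [3.141, -0.0, 1.84]
force: [-0.2, -0.4, 4.8]
finger_gap: 0.428
finger_force: 61.3
```

>>> carry_out:
  deltas:
    - [0.2,[0,0,-0.015],0]
    - [0.2,[0,0,-0.03],0]
    - [0.2,[0,0,-0.035],0]
    - [0.2,[0,0,-0.035],0]
    - [0.2,[0,0,-0.025],0.1565]
    - [0.2,[0,0,0],0.1565]
    - [0.2,[-0.02,0.003,0],0]
    - [0.2,[-0.03,0.008,0],0]

```text
time: 4.83
tcp_pos: [0.4455, 0.2409, 0.1607]
ee_rot: [-3.141, -0.001, 1.6]
force: [0.6, 0.1, -0.4]
finger_gap: 0.428
finger_force: 60.6
```

>>> carry_out:
  deltas:
    - [0.2,[-0.03,0.008,0],0]
    - [0.2,[-0.03,0.008,0],0]
    - [0.2,[-0.03,0.008,0],0]
    - [0.2,[-0.03,0.005,0],0]
    - [0.2,[-0.03,0,0],0]
    - [0.2,[-0.03,0,0],0]
    - [0.2,[-0.03,0,0],0]
    - [0.2,[-0.03,0,0],0]

```text
time: 5.5
tcp_pos: [0.481, -0.0026, 0.1604]
ee_rot: [-3.141, -0.0, 1.594]
force: [0.3, -0.4, -0.8]
finger_gap: 0.431
finger_force: 60.6
```

>>> carry_out:
  deltas:
    - [0.2,[-0.03,0,0],0]
    - [0.2,[-0.03,0,0],0]
    - [0.2,[-0.03,-0.003,0],0]
    - [0.2,[-0.03,-0.003,0],0]
    - [0.2,[-0.03,-0.003,0],0]
    - [0.2,[-0.02,-0.003,0],0]
    - [0.2,[-0.01,0,0],0]
    - [0.2,[0,0,0],0]

```text
time: 6.17
tcp_pos: [0.4728, -0.1843, 0.1606]
ee_rot: [-3.141, 0.001, 1.59]
force: [0.3, -0.2, -0.8]
finger_gap: 0.427
finger_force: 60.6
```

>>> carry_out:
  deltas:
    - [0.2,[0,0,0],0]
    - [0.2,[0,0,0],0]

```text
time: 6.33
tcp_pos: [0.4739, -0.1801, 0.1604]
ee_rot: [-3.141, -0.001, 1.596]
force: [0.2, 0.9, -0.7]
finger_gap: 0.428
finger_force: 60.6
```

```bash
python3 go.py .462 -.1845 .09 91.3
python3 - <<'E'
from h import *
S=cam('scene')
save('above.png',cv2.resize(S['img'][270:412,340:500],(676,600),interpolation=2))
E
```

```text
now shift [-0.0041 -0.012   0.0704]
afterturn shift [-0.0042 -0.012   0.0704]
turn 0.0027 pose [ 0.4739 -0.1801  0.1604] [-1.7996e+02 -3.0000e-02  9.1420e+01] F [ 0.21  0.95 -0.66] 0.4276222950890347 [-0.37  0.24  0.78  1.84 -0.18  1.14  0.5 ] 6.3333
```

View pics/above.png

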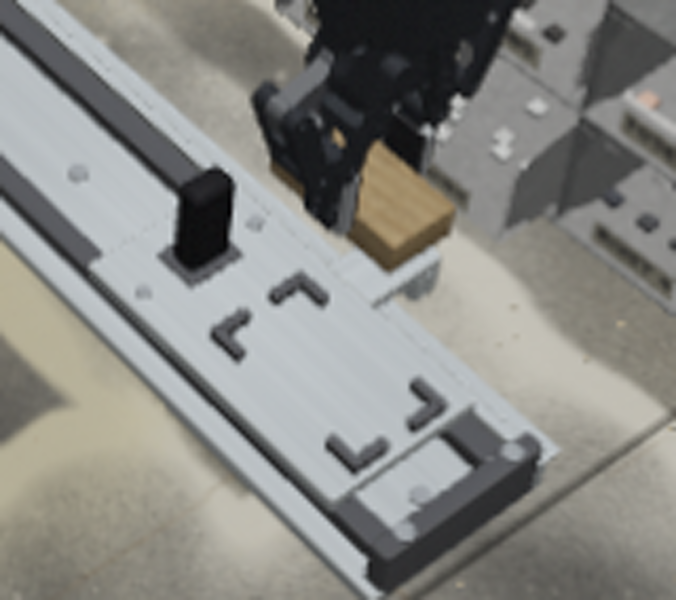

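The crop shows the block held level over the slide, with its near end's top corners at (390,241) and (455,210) and the pocket's lips at (300,275) to (440,400). I'll check where the block sits in the hand.

Run:
```python
from h import *
S=cam('scene'); k=np.array([676/160,600/142])
w=world(S,(np.array([(390,241),(455,210)])+.5)/k-.5+np.array([340,270]),.1587)
print(w, w.mean(0)+[-.0375*np.sin(.0225),.0375,0])
w=world(S,(np.array([(390,268)])+.5)/k-.5+np.array([340,270]),.1397);print(w)
```

```text
[[ 0.45731891 -0.21335175  0.1587    ]
 [ 0.49155925 -0.21704029  0.1587    ]] [ 0.4735954  -0.17769602  0.1587    ]
[[ 0.4598649  -0.21385367  0.1397    ]]
```

>>> carry_out:
  deltas:
    - [0.2,[-0.0065,-0.011,0.01],0.003]
    - [0.2,[0,0,0.025],0]
    - [0.2,[0,0,0.025],0]
    - [0.2,[0,0,0.02],0]
    - [0.2,[0,0,0.014],0]
    - [0.2,[0,0,0],0]
    - [0.2,[0,0,0],0]
    - [0.2,[0,0,0],0]

```text
time: 7.1
tcp_pos: [0.4637, -0.1879, 0.0677]
ee_rot: [3.141, 0.0, 1.593]
force: [-0.3, -1.6, -0.7]
finger_gap: 0.429
finger_force: 60.6
```

```bash
python3 go.py .463 -.1866 .053 91.3
python3 - <<'E'
from h import *
S=cam('scene')
save('above2.png',cv2.resize(S['img'][300:400,375:485],(660,600),interpolation=2))
E
```

```text
now shift [ 0.0013 -0.0007  0.0147]
afterturn shift [ 0.0013 -0.0007  0.0147]
turn -0.001 pose [ 0.4637 -0.1879  0.0677] [1.7994e+02 2.0000e-02 9.1250e+01] F [-0.33 -1.62 -0.74] 0.42914476256335715 [-0.3   0.36  0.74  1.95 -0.3   0.94  0.61] 7.1
```

View pics/above2.png

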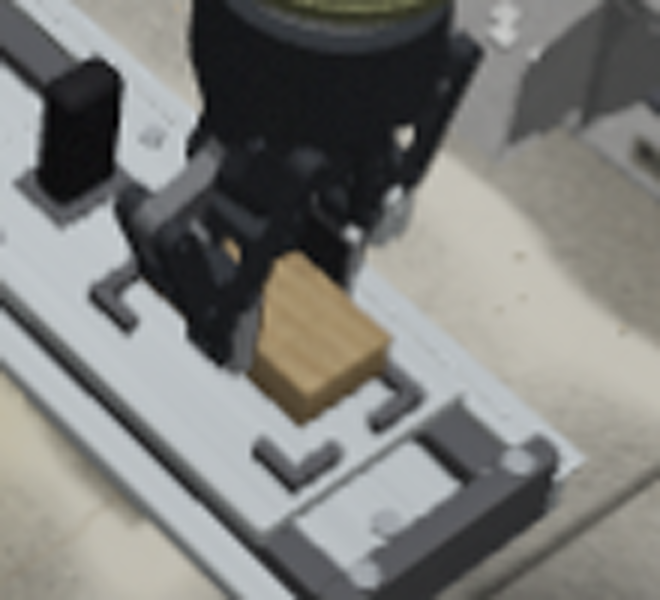

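The crop shows the block about 7 mm above the lips, with its near end's top corners at (301,393) and (390,345), the near-end lips at (298,470) and (405,395), and one finger clear of the lips at (225,350). I'll check it against the same-camera pocket fit.

Run:
```python
from h import *
S=cam('scene'); f=lambda p:(np.array(p,float)+.5)/6-.5+np.array([375,300])
w=world(S,f([(301,393),(390,345)]),.0660); print(w,w.mean(0)+[-.0008,.0375,0])
print(world(S,f([(301,422)]),.047))
print('lip outer',world(S,f([(297,491),(424,395)]),.04))
```

```text
[[ 0.44495658 -0.22277016  0.066     ]
 [ 0.4802601  -0.22554732  0.066     ]] [ 0.46180834 -0.18665874  0.066     ]
[[ 0.44860437 -0.2218582   0.047     ]]
lip outer [[ 0.43381967 -0.23710664  0.04      ]
 [ 0.49169796 -0.23384135  0.04      ]]
```

It's centred within about 1 mm, so I'll lower it and release.

>>> carry_out:
  deltas:
    - [0.2,[0,0,0.006],0]
    - [0.2,[0,0,0.004],0]
    - [0.2,[0,0,0.003],0]
    - [0.2,[0,0,0.001],0]
    - [0.2,[0,0,0],0]
    - [0.2,[0,0,0],0]

```text
time: 7.7
tcp_pos: [0.4629, -0.1883, 0.0531]
ee_rot: [-3.142, -0.0, 1.592]
force: [-2.1, 0.9, 6.5]
finger_gap: 0.426
finger_force: 61.4
```

>>> carry_out:
  deltas:
    - [0.45,[0,0,0],0]
    - [0.55,[0,0,0],0]
    - [0.65,[0,0,0],0]
    - [0.65,[0,0,0],0]
    - [0.65,[0,0,0],0]
    - [0.65,[0,0,-0.01],0]
    - [0.65,[0,0,-0.02],0]
    - [0.65,[0,0,-0.03],0]

```text
time: 8.37
tcp_pos: [0.4614, -0.1877, 0.1122]
ee_rot: [-3.137, -0.0, 1.592]
force: [0.9, -0.2, -0.3]
finger_gap: 0.653
finger_force: 0.0
```

>>> carry_out:
  deltas:
    - [0.65,[0,0,-0.03],0]
    - [0.65,[0,0,-0.02],0]
    - [0.65,[0.02,0,0],0]
    - [0.65,[0.03,0,0],0]
    - [0.65,[0.03,0,0],0]
    - [0.65,[0.01,-0.002,0],0]
    - [0.65,[0,0,0],0]
    - [0.65,[0,0,0],0]

```text
time: 9.03
tcp_pos: [0.4592, -0.098, 0.1634]
ee_rot: [3.141, -0.0, 1.593]
force: [0.3, 0.5, -0.1]
finger_gap: 0.647
finger_force: 0.0
```

```bash
python3 go.py .4607 -.0975 .075 91.3
python3 - <<'E'
from h import *
S=cam('scene')
save('placed.png',cv2.resize(S['img'][280:400,365:485],(600,600),interpolation=2))
E
```

```text
now shift [0.0005 0.0015 0.0884]
afterturn shift [0.0005 0.0015 0.0884]
turn -0.0003 pose [ 0.4592 -0.098   0.1634] [ 1.7996e+02 -1.0000e-02  9.1290e+01] F [ 0.28  0.49 -0.13] 0.6466294605674722 [-0.54  0.12  0.74  1.93 -0.09  1.12  0.26] 9.0333
```

View pics/placed.png

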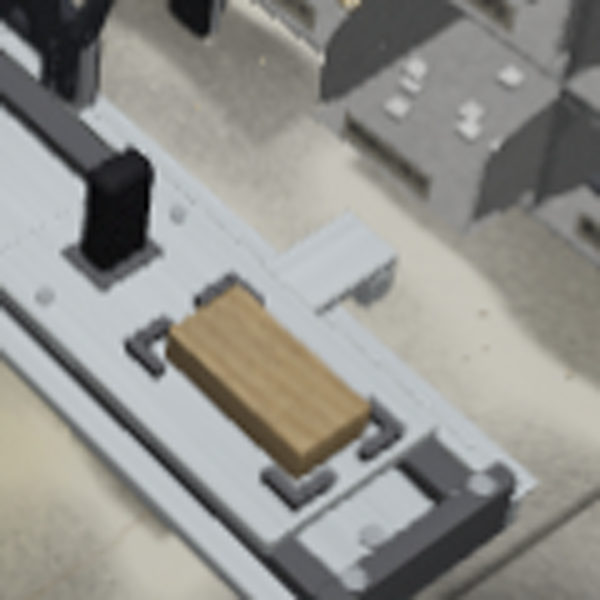

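The crop shows the block lying flat inside the four lips, with its top face at (270,370) and the post free at (118,210). I'll grip the post now.

>>> carry_out:
  deltas:
    - [0.65,[0.0005,0.0015,0.02],0]
    - [0.65,[0,0,0.03],0]
    - [0.65,[0,0,0.025],0]
    - [0.65,[0,0,0.015],0]
    - [0.65,[0,0,0.007],0]
    - [0.65,[0,0,0],0]
    - [0.4,[0,0,0],0]
    - [0.1,[0,0,0],0]

```text
time: 9.75
tcp_pos: [0.4614, -0.0984, 0.067]
ee_rot: [3.14, 0.0, 1.591]
force: [0.3, 0.2, -0.4]
finger_gap: 0.379
finger_force: 0.0
```

>>> carry_out:
  deltas:
    - [0.1,[0,0,0],0]
    - [0.1,[0,0,0],0]
    - [0.1,[0,0,0],0]
    - [0.1,[0,0,0],0]
    - [0.1,[0,0,0],0]
    - [0.1,[0,0,0],0]

```text
time: 10.25
tcp_pos: [0.4613, -0.0982, 0.0671]
ee_rot: [3.14, 0.0, 1.592]
force: [-1.3, -1.3, 5.6]
finger_gap: 0.296
finger_force: 59.1
```

```bash
python3 go.py .4607 -.0975 .066 91.3
```

```text
now shift [ 0.0007 -0.0006  0.0011]
afterturn shift [ 0.0007 -0.0006  0.0011]
turn -0.0024 pose [ 0.4613 -0.0982  0.0671] [179.89   0.    91.19] F [-1.31 -1.33  5.63] 0.29603030688043735 [-0.48  0.28  0.71  2.02 -0.23  0.91  0.38] 10.25
```

>>> carry_out:
  deltas:
    - [0.1,[0.004,0,0],0]
    - [0.1,[0.008,0,0],0]
    - [0.1,[0.01,0,0],0]
    - [0.1,[0.01,0,0],0]
    - [0.1,[0.01,0,0],0]
    - [0.1,[0.005,0,0],0]
    - [0.1,[0.003,0,0],0]
    - [0.1,[0,0,0],0]

```text
time: 10.92
tcp_pos: [0.4602, -0.0468, 0.0671]
ee_rot: [3.14, -0.001, 1.593]
force: [-3.8, 1.3, 10.0]
finger_gap: 0.298
finger_force: 60.2
```

>>> carry_out:
  deltas:
    - [0.1,[0.001,0,0],0]
    - [0.1,[0.001,0,0],0]
    - [0.1,[0.001,0,0],0]

```text
time: 11.17
tcp_pos: [0.4602, -0.0449, 0.0672]
ee_rot: [3.14, -0.0, 1.592]
force: [-3.0, -2.3, 9.1]
finger_gap: 0.297
finger_force: 60.1
```

>>> carry_out:
  deltas:
    - [0.1,[0.001,0,0],0]
    - [0.1,[0.001,0,0],0]
    - [0.1,[0.001,0,0],0]

```text
time: 11.42
tcp_pos: [0.4601, -0.0419, 0.0671]
ee_rot: [3.14, -0.0, 1.592]
force: [-3.1, -2.3, 10.1]
finger_gap: 0.302
finger_force: 60.1
```

>>> carry_out:
  deltas:
    - [0.1,[0.001,0,0],0]
    - [0.1,[0.001,0,0],0]
    - [0.1,[0.001,0,0],0]

```text
time: 11.67
tcp_pos: [0.46, -0.0389, 0.0671]
ee_rot: [3.14, -0.0, 1.592]
force: [-2.7, -1.2, 10.7]
finger_gap: 0.296
finger_force: 60.1
```

>>> carry_out:
  deltas:
    - [0.1,[0.001,0,0],0]
    - [0.1,[0.001,0,0],0]
    - [0.1,[0.001,0,0],0]

```text
time: 11.92
tcp_pos: [0.4599, -0.0359, 0.0671]
ee_rot: [3.14, -0.0, 1.592]
force: [-3.3, -3.7, 10.5]
finger_gap: 0.293
finger_force: 60.1
```

>>> carry_out:
  deltas:
    - [0.1,[0.001,0,0],0]
    - [0.1,[0.001,0,0],0]

```text
time: 12.08
tcp_pos: [0.4599, -0.0339, 0.0671]
ee_rot: [3.14, -0.0, 1.592]
force: [-2.6, -1.6, 9.5]
finger_gap: 0.295
finger_force: 60.1
```

>>> carry_out:
  deltas:
    - [0.1,[0.001,0,0],0]
    - [0.1,[0.001,0,0],0]

```text
time: 12.25
tcp_pos: [0.4599, -0.0318, 0.0671]
ee_rot: [3.14, -0.0, 1.592]
force: [-4.6, -2.1, 10.0]
finger_gap: 0.298
finger_force: 60.1
```

>>> carry_out:
  deltas:
    - [0.1,[0.001,0,0],0]
    - [0.1,[0.001,0,0],0]

```text
time: 12.42
tcp_pos: [0.4598, -0.0298, 0.0671]
ee_rot: [3.14, -0.0, 1.592]
force: [-3.4, -1.7, 10.8]
finger_gap: 0.3
finger_force: 60.1
```

>>> carry_out:
  deltas:
    - [0.1,[0.001,0,0],0]
    - [0.1,[0.001,0,0],0]

```text
time: 12.58
tcp_pos: [0.4598, -0.0279, 0.0671]
ee_rot: [3.14, -0.0, 1.592]
force: [-4.0, -1.7, 9.7]
finger_gap: 0.297
finger_force: 60.1
```

>>> carry_out:
  deltas:
    - [0.1,[0.001,0,0],0]
    - [0.1,[0.001,0,0],0]

```text
time: 12.75
tcp_pos: [0.4597, -0.0259, 0.0671]
ee_rot: [3.14, -0.0, 1.592]
force: [-3.9, -1.9, 9.9]
finger_gap: 0.298
finger_force: 60.1
```

>>> carry_out:
  deltas:
    - [0.1,[0.001,0,0],0]
    - [0.1,[0.001,0,0],0]

```text
time: 12.92
tcp_pos: [0.4597, -0.0238, 0.0671]
ee_rot: [3.14, -0.0, 1.592]
force: [-2.8, -2.3, 9.8]
finger_gap: 0.294
finger_force: 60.1
```

>>> carry_out:
  deltas:
    - [0.1,[0.001,0,0],0]
    - [0.1,[0.001,0,0],0]

```text
time: 13.08
tcp_pos: [0.4596, -0.0218, 0.0671]
ee_rot: [3.14, -0.0, 1.592]
force: [-3.0, -1.8, 11.5]
finger_gap: 0.297
finger_force: 60.1
```

>>> carry_out:
  deltas:
    - [0.1,[0.001,0,0],0]
    - [0.1,[0.001,0,0],0]

```text
time: 13.25
tcp_pos: [0.4596, -0.0198, 0.0671]
ee_rot: [3.14, -0.001, 1.592]
force: [-4.0, -1.7, 11.5]
finger_gap: 0.294
finger_force: 60.1
```

>>> carry_out:
  deltas:
    - [0.1,[0.001,0,0],0]
    - [0.1,[0.001,0,0],0]

```text
time: 13.42
tcp_pos: [0.4596, -0.0173, 0.0671]
ee_rot: [3.14, -0.001, 1.592]
force: [-3.8, 1.4, 11.5]
finger_gap: 0.298
finger_force: 60.1
```

The forward pull is starting, so I'll use finer steps.

>>> carry_out:
  deltas:
    - [0.1,[0.0005,0,0],0]
    - [0.1,[0.0005,0,0],0]

```text
time: 13.58
tcp_pos: [0.4595, -0.0156, 0.0671]
ee_rot: [3.14, -0.002, 1.593]
force: [-5.1, 4.1, 11.5]
finger_gap: 0.296
finger_force: 60.1
```

>>> carry_out:
  deltas:
    - [0.1,[0.0005,0,0],0]
    - [0.1,[0.0005,0,0],0]

```text
time: 13.75
tcp_pos: [0.4595, -0.0139, 0.0671]
ee_rot: [3.14, -0.003, 1.593]
force: [-4.9, 6.3, 11.1]
finger_gap: 0.295
finger_force: 60.2
```

>>> carry_out:
  deltas:
    - [0.1,[0.0005,0,0],0]
    - [0.1,[0.0005,0,0],0]

```text
time: 13.92
tcp_pos: [0.4594, -0.013, 0.0671]
ee_rot: [3.14, -0.002, 1.593]
force: [-5.0, 4.0, 11.0]
finger_gap: 0.292
finger_force: 60.2
```

>>> carry_out:
  deltas:
    - [0.1,[0.0005,0,0],0]
    - [0.1,[0,0,0],0]
    - [0.1,[0,0,0],0]

```text
time: 14.17
tcp_pos: [0.4594, -0.0128, 0.0671]
ee_rot: [3.14, -0.002, 1.593]
force: [-3.5, 3.5, 11.0]
finger_gap: 0.293
finger_force: 60.2
```

>>> carry_out:
  deltas:
    - [0.1,[0.0005,0,0],0]
    - [0.1,[0,0,0],0]
    - [0.1,[0,0,0],0]

```text
time: 14.42
tcp_pos: [0.4594, -0.0126, 0.0671]
ee_rot: [3.14, -0.002, 1.593]
force: [-4.3, 2.2, 10.9]
finger_gap: 0.296
finger_force: 60.2
```

>>> carry_out:
  deltas:
    - [0.1,[0.0005,0,0],0]
    - [0.1,[0.0005,0,0],0]
    - [0.1,[0,0,0],0]
    - [0.1,[0,0,0],0]

```text
time: 14.75
tcp_pos: [0.4594, -0.0123, 0.0671]
ee_rot: [3.14, -0.001, 1.592]
force: [-3.8, 0.3, 10.7]
finger_gap: 0.299
finger_force: 60.1
```

>>> carry_out:
  deltas:
    - [0.1,[0,0,0],0]
    - [0.1,[0,0,0],0]
    - [0.1,[0,0,0],0]
    - [0.1,[0,0,0],0]

```text
time: 15.08
tcp_pos: [0.4594, -0.0123, 0.0671]
ee_rot: [3.14, -0.001, 1.592]
force: [-2.9, -0.8, 10.4]
finger_gap: 0.296
finger_force: 60.1
```

Run:
```python
from h import *
S=cam('scene'); F=[]
for i in range(6): cam('scene'); s=sensors.get_state(); F.append(s['force'])
print(np.mean(F,0),s['tcp_pos'],s['dq'].round(4))
save('final.png',cv2.resize(S['img'][230:400,300:470],(600,600),interpolation=2))
```

```text
[-3.77918945 -0.31307744 11.1770722 ] [ 0.45944447 -0.01225117  0.0671365 ] [-0.0008 -0.0006 -0.0018  0.0016 -0.0001  0.0004  0.0001]
```

View pics/final.png

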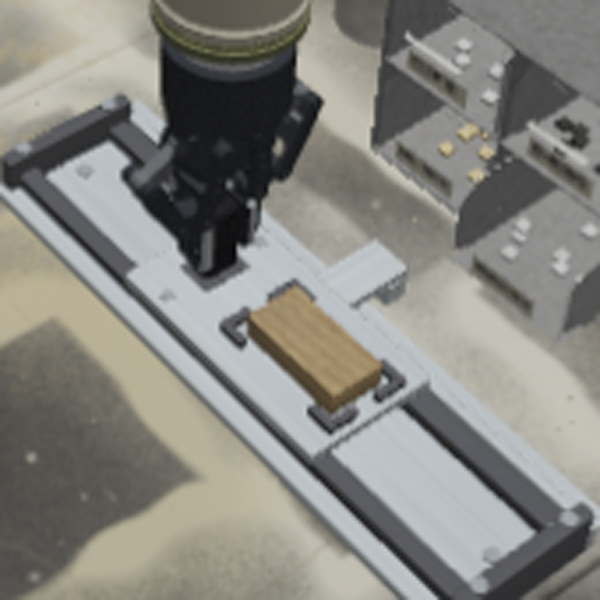

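The final picture shows the post still held at (220,245) and the offcut flat in its pocket at (315,345). The force along the rail is about 0 after a forward pull that peaked at 6.3 N and then fell away, and the carriage is still, so the ball is in the notch.

```bash
python3 -c "
from rig import job
print(job.hand_in())"
```

```text
the job is handed in; nothing more can be done
None
```

The job is handed in: the pine offcut lies flat in its pocket, and the carriage is still with the post in the grip. By feel the ball is in the notch: the forward pull peaked near 6 N, then fell to about zero (the ball itself was not read).

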